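# Take the lunch pot apart to dry

## Robot

A 6-joint arm with a two-finger parallel gripper is mounted at the origin on a cart in front of the work surface, level with it; the furniture and walls round the work are solid. World frame = base frame: x ahead of the robot, y to its left, z up, the work surface at z = 0. Lengths are in m, angles in rad, forces in N, time in s.
With the tool pointing down it reaches from about 0.375 to 0.9 m from the base axis. Payload 3.1 kg.
Tool frame: the origin (TCP) lies at the centre of the arm's flange, where the gripper is bolted on; the fingertips stand 182 mm ahead of it and the grasp point (between the pads) lies 164 mm ahead of it; z points along the fingers, x is the direction in which the jaws open and shut, and the axes are right-handed (so a half turn about z gives the same grasp; the last joint's range is limited). The gripper opens to 87 mm and grips with 3 to 60 N. Pads are 19 mm wide; open, the fingers measure 117 mm over their backs; the gripper's body (75 mm by 190 mm) begins 51 mm behind the grasp point.
Start: joints at [-1.286, 0.527, 1.433, -0, 1.181, -0.178], TCP at [0.28, -0.559, 0.405] pointing down, gripper open.
Joint ranges: [-3.08, 3.08], [-0.75, 2.2], [0.22, 2.44], [-1.43, 4.57], [0, 2.65], [-2.85, 2.85]. Speed limits (rad/s): [2.79, 2.79, 3.14, 3.14, 3.14, 3.14].

## Interface

Orientations are given as a unit quaternion [x, y, z, w].
In Python, from rig import status, eyes, robot gives the robot as it stands. The module is installed in compiled form; this text tells all that it offers.
- The arm moves only by the tool step_arm, never from a script. Its argument "steps" is a list of rows, each a list of 7 numbers: the closure, from -1 (fully open) to 1 (shut), so that 0 is half open, then the shift along the tool's x, y, z each as a share of 0.025 m, from -1 to 1, then the turn, a rotation vector about the tool's x, y, z each as a share of 8 degrees, from -1 to 1. In form: [[jaw, dx, dy, dz, rx, ry, rz], ...]. A call has exactly 10 rows; each row shifts and turns the commanded pose from where the row before left it, along the tool's axes as they then stand; what a row does not reach is not made up. A row lasts 1/10 s, in which the tool goes at most 50 mm and 8.59 degrees, less where a joint would pass 70% of its speed; a pose out of reach is approached as far as the arm can. A call with a number of a shift or a turn outside -1 to 1 is refused whole. A call with a gripper value outside its range is refused whole. The fingers move at their own pace and stop on an object; "squeeze" is the grip in N (left out, the last holds). Time passes only in rows, so rows that do not move let the fingers close, or fill a call up. It gives the time, the measured TCP pose, the force and the opening at its end, in the units of the state.
- status.get_obs(): the state, without advancing time (a new reading comes with each control period).
- eyes.camera(name): name is "side" or "top"; returns (picture, depth): 384x512x3 uint8, red, green, blue; 384x512 float32, m along the optical axis (not along the pixel's ray), 0 where there is no reading.
- eyes.camera_info(name): a dict with "K" (3x3 intrinsics, pixels), "R" (3x3) and "t" (3): a world point X has camera coordinates R X + t. Camera axes: x right, y down, z forward; pixel columns grow to the right and rows downward; lengths in m; the calibration is good to about 2 mm. A picture is of the moment at which its call begins. camera_info takes no time and is no camera call.
- robot.hand_in(): hands the job in, once; it reports no verdict.
The state is a dict: "time": time; "q": joint angles; "joint_velocities": joint speeds; "joint_torque": joint torques, N m; "position": TCP position; "tool_rot": TCP orientation; "ft_force": force on the tool from outside, world axes, zero at the start; "moment": the same for the moment, N m; "grip_width": finger opening in m.
Only numpy, scipy, OpenCV 4.12 (cv2) and the standard library are available. Lean on these libraries where they do the work, as an engineer would, in place of code of your own. Each camera call takes 0.05 s, during which the arm holds its last target.

## Task

Take the rinsed lunch pot apart so that it can dry: swing its bail handle fully back off the lid, then lift the domed lid off, and then lift the tray out of the pot. Set the lid and the tray down gently, side by side and right way up (knob and handle on top), on the drying mat; the pot stays standing where it is with its bail back, and nothing else on the worktop is disturbed.

Things in the scene. Friction and masses are not known exactly. Their poses are not given: they have to be found in the camera images.
- pot: round brushed-steel lunch pot, loose on the worktop, 112 mm across and 85 mm high, about 0.8 kg by itself. Origin: centre of its underside; z up. The bail's two pivots sit 60 mm up on its left and right sides (local y = +71 and -71 mm). The bail opens towards the pot's +x. Assembled: the tray hangs in its mouth by a flange, the lid lies over the tray, the bail stands over the lid's knob; the stack is 166 mm high to the middle of the bail's grip
- bail (a joint): angle of the bail (wire hoop with a dark wooden grip) about its pivots: 0 = upright over the lid, which it traps; grows as the hoop swings over to the pot's +x; stop at 1.8 rad. The pivots are stiff: about 1 to 1.5 N at the grip moves it, and it stays where it is left. It needs only a push, no grasp; below about 1 rad it is still in the way of the lid or of the hand
- bail_grip (a point): middle of the bail's wooden grip: a bar of 16 mm diameter, 70 mm long, along the pot's y axis, 106 mm from the pivot line. It stands about 6 mm above the lid's knob when upright. The hoop's wires run down 71 mm either side of the middle
- lid_knob (a point): middle of the lid's round wooden knob (24 mm diameter, narrower at its foot; its top lies 10 mm above this point and the dome 20 mm below it). The lid: domed steel, 126 mm across at the rim, about 150 g, underside of its rim 62 mm below this point. Its rim reaches 5 mm down over the pot's mouth with play; it lifts straight off
- tray_handle (a point): middle of the straight top bar of the tray's steel arch handle, hidden under the lid until that is off. The bar is 9 mm thick and 50 mm long, along this point's x axis, and its middle stands 24 mm above the tray's flange (111 mm across, 3 mm thick). The tray: round steel, about 150 g, underside 69 mm below this point, body 91 mm across; it hangs 42 mm deep in the pot's mouth with about 4 mm of play all round and lifts straight out
- mat: grey-green ribbed drying mat, fixed, 220 mm (its x) by 340 mm (its y), 6 mm thick. Origin: centre of its underside. Lid and tray stand beside each other along its y
- garlic: garlic bulb, bystander, 56 mm; origin under its centre
- jar: glass jar with a dark lid, bystander, 65 mm across, 86 mm high; origin under its centre
- green_mug: green and white mug, bystander, 101 mm high; origin at its underside
- pot_brush: wooden pot brush standing on its bristles, bystander, 87 mm high; origin at its underside
- lemon: lemon, bystander, 72 mm; origin under its centre
Things that resemble listed ones, but are neither listed nor needed, are in the scene too. What is shaped like the pot but orange is not meant.

How it is judged:
By the outcome, as a careful person would: the job done as asked, in the order asked, and still so for the second after the job is handed in, with the robot touching nothing.
It also fails if it takes over 72 s, if anything falls off the work surface, if the arm or the gripper's body presses on something with over 40 N, if the wrist force passes 120 N, or if a joint passes its speed limit or range.

## Working session

There is one attempt and no reset: what is moved stays moved. The work goes in short steps, Python scripts to look and compute and a tool call to move; the robot and the scene stay as the last step left them, time stands still between calls to the robot, and variables do not carry over. Pictures are saved under pics/ and viewed, and the job is handed in when it is done.

Besides the shell and the picture viewer there is one more tool, called after "Request:" as name([rows], argument=value, ...), one row to a line, values as JSON. step_arm: Moves the arm, as the interface text tells. Its arguments: {"type":"object","properties":{"steps":{"type":"array"},"squeeze":{"type":"number"}},"required":["steps"]}

```bash
mkdir -p pics; python3 - <<'E'
from rig import status, eyes, robot
import cv2,numpy as np
for n in ("side","top"):
    p,d=eyes.camera(n); cv2.imwrite(f"pics/{n}0.png",p[:,:,::-1]); np.save(f"{n}0.npy",d); np.save(f"{n}0p.npy",p)
    i=eyes.camera_info(n); print(n,i["K"],i["R"],i["t"])
print(status.get_obs())
E
```

```text
side [[424.74884421   0.         254.80351586]
 [  0.         424.74884421 190.79162872]
 [  0.           0.           1.        ]] [[-0.98963749 -0.14328853 -0.00927517]
 [-0.08399317  0.63007832 -0.77197568]
 [ 0.11645934 -0.76319703 -0.63558439]] [0.5238383  0.29477689 1.3839378 ]
top [[365.87129345   0.         254.65749532]
 [  0.         365.87129345 189.33566137]
 [  0.           0.           1.        ]] [[-0.47102998 -0.88209057 -0.00685457]
 [-0.83231865  0.44699923 -0.32777638]
 [ 0.29219244 -0.14868732 -0.94473047]] [0.0417634  0.64510588 1.33184147]
{'time': 0.1, 'q': array([-1.28549884e+00,  5.28370836e-01,  1.43378749e+00, -1.44173471e-05,
        1.18143153e+00, -1.78487889e-01]), 'joint_velocities': array([-6.35264652e-05, -2.06617198e-03, -4.65501697e-03, -7.08967354e-04,
       -3.23627637e-04,  6.64088741e-04]), 'joint_torque': array([-3.11874628e-04, -4.40986741e+01, -1.77150249e+01,  6.35166932e-02,
        5.34063403e-02, -5.08828452e-05]), 'position': array([ 0.27952609, -0.55865224,  0.40386636]), 'tool_rot': array([ 8.50688039e-01, -5.25669918e-01, -7.47260340e-04, -6.62461631e-04]), 'ft_force': array([-0.37252048,  0.46908885, -0.27451815]), 'moment': array([0.03009272, 0.05845924, 0.0476483 ]), 'grip_width': 0.0864844452029184}
```

```bash
ls
```

```text
pics
side0.npy
side0p.npy
top0.npy
top0p.npy
```

View pics/side0.png

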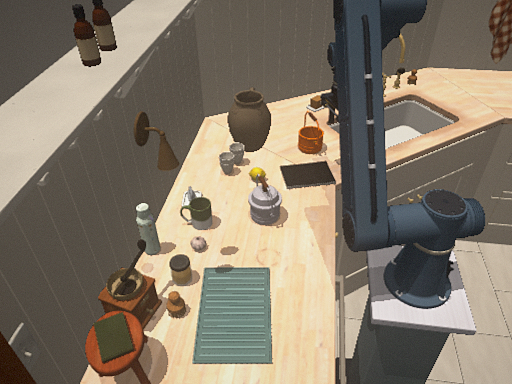

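View pics/top0.png

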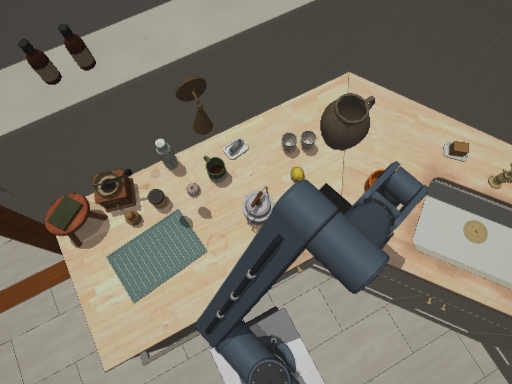

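The side view shows the pot at about (265,203), the mat at (235,313), the garlic at (198,243), the jar at (180,268), the mug at (200,212), the brush at (176,303) and the lemon at (257,174). In the top view the pot is at (257,207) and the mat at (157,255). I'll zoom in on the pot.

```bash
cat > h.py <<'E'
import numpy as np, cv2
from rig import status, eyes, robot
I={n:eyes.camera_info(n) for n in("side","top")}
def P(n,u,v,d):
    i=I[n];K=np.array(i["K"]);c=np.linalg.inv(K)@[u,v,1]*d
    return np.array(i["R"]).T@(c-np.array(i["t"]))
def plane(n,u,v,z):
    i=I[n];R=np.array(i["R"]);o=-R.T@np.array(i["t"]);r=R.T@(np.linalg.inv(np.array(i["K"]))@[u,v,1.])
    return o+r*(z-o[2])/r[2]
def cloud(n,d):
    i=I[n];v,u=np.mgrid[:384,:512];K=np.array(i["K"])
    c=np.stack([(u-K[0,2])/K[0,0]*d,(v-K[1,2])/K[1,1]*d,d],-1)
    return (c-np.array(i["t"]))@np.array(i["R"])
def proj(n,X):
    i=I[n];c=np.array(i["K"])@(np.array(i["R"])@np.asarray(X)+np.array(i["t"]));return c[:2]/c[2]
def tri(a,b):
    A=[];B=[]
    for n,(u,v) in (("side",a),("top",b)):
        i=I[n];R=np.array(i["R"]);o=-R.T@np.array(i["t"]);r=R.T@(np.linalg.inv(np.array(i["K"]))@[u,v,1.]);r/=np.linalg.norm(r)
        M=np.eye(3)-np.outer(r,r);A.append(M);B.append(M@o)
    return np.linalg.lstsq(np.vstack(A),np.hstack(B),rcond=None)[0]
def crop(p,x0,y0,w,h,s,f):
    cv2.imwrite(f,cv2.resize(p[y0:y0+h,x0:x0+w,::-1],None,fx=s,fy=s,interpolation=cv2.INTER_CUBIC))
E
python3 - <<'E'
from h import *
p=np.load("side0p.npy");q=np.load("top0p.npy")
a=cv2.resize(p[165:235,220:310],None,fx=6,fy=6,interpolation=cv2.INTER_CUBIC)
b=cv2.resize(q[175:235,220:310],None,fx=6,fy=6,interpolation=cv2.INTER_CUBIC)
cv2.imwrite("pics/c0s.png",a[:,:,::-1]);cv2.imwrite("pics/c0t.png",b[:,:,::-1])
for n,im in(("side",p),("top",q)):
    d=np.load(f"{n}0.npy");c=cloud(n,d)
    hsv=cv2.cvtColor(im,cv2.COLOR_RGB2HSV)
    # mat
    m=(hsv[...,0]>70)&(hsv[...,0]<100)&(hsv[...,1]>60)&(abs(c[...,2]-.006)<.012)&(d>0)
    m=cv2.morphologyEx(m.astype(np.uint8),cv2.MORPH_OPEN,np.ones((3,3)))
    k,l,s,_=cv2.connectedComponentsWithStats(m);j=1+np.argmax(s[1:,4]);X=c[l==j]
    r=cv2.minAreaRect(X[:,:2].astype(np.float32));print(n,"mat",r,X[:,2].mean())
    # pot region
    g=c[165:235,220:310].reshape(-1,3) if n=="side" else c[175:235,220:310].reshape(-1,3)
    g=g[(g[:,2]>.02)&(g[:,2]<.25)]
    print(len(g),g.min(0),g.max(0))
    for z0 in np.arange(.02,.2,.01):
        s=g[(g[:,2]>=z0)&(g[:,2]<z0+.01)]
        if len(s): print(round(z0,2),len(s),s.min(0)[:2].round(3),s.max(0)[:2].round(3))
E
```

```text
Traceback (most recent call last):
ValueError: attempt to get argmax of an empty sequence
```

```bash
python3 - <<'E'
from h import *
for n in("side","top"):
    d=np.load(f"{n}0.npy");c=cloud(n,d);im=np.load(f"{n}0p.npy");hsv=cv2.cvtColor(im,cv2.COLOR_RGB2HSV)
    u,v=(235,313) if n=="side" else (157,255)
    print(d.shape,d[v,u],c[v,u],P(n,u,v,d[v,u]),hsv[v,u],plane(n,u,v,0.006))
E
```

```text
(384, 512) 1.2887381 [0.56040172 0.20422291 0.00723958] [0.56040172 0.20422291 0.00723958] [ 78  43 173] [0.56060189 0.20339114 0.006     ]
(384, 512) 1.4629244 [0.56030398 0.19078854 0.00451543] [0.56030398 0.19078854 0.00451543] [ 78  43 120] [0.559906   0.19054107 0.006     ]
```

View pics/c0s.png

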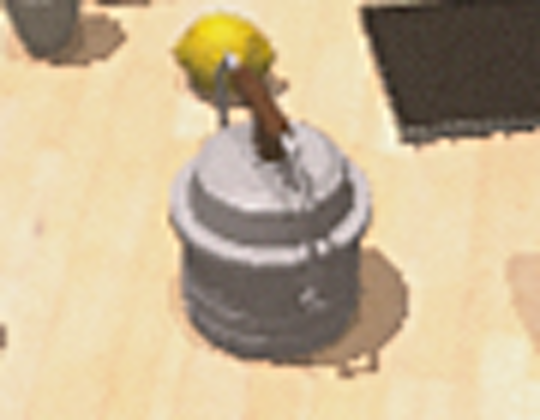

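View pics/c0t.png

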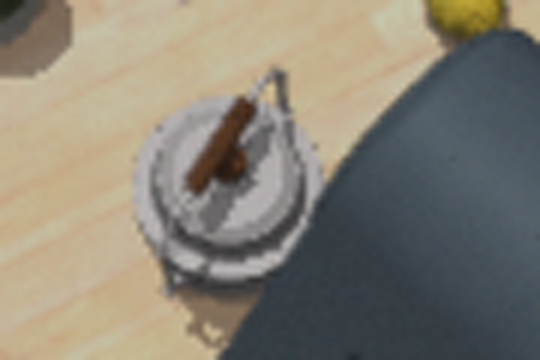

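```bash
python3 - <<'E'
from h import *
for n in("side","top"):
    i=I[n];print(n,"cam",-np.array(i["R"]).T@np.array(i["t"]))
f=lambda n,x,y:(220+x/6-.4,(165 if n=="s" else 175)+y/6-.4)
e1=tri(f("s",238,68),f("t",250,102)); e2=tri(f("s",285,133),f("t",193,187)); print("grip ends",e1,e2,(e1+e2)/2,np.linalg.norm(e1-e2))
print("corner far",tri(f("s",230,60),f("t",278,73)))
print("knob", tri(f("s",267,152),f("t",235,163)))
for n in("side","top"):
    d=np.load(f"{n}0.npy");c=cloud(n,d);im=np.load(f"{n}0p.npy");hsv=cv2.cvtColor(im,cv2.COLOR_RGB2HSV)
    m=(hsv[...,0]>70)&(hsv[...,0]<95)&(hsv[...,1]>30)&(abs(c[...,2]-.006)<.015)
    m=cv2.morphologyEx(m.astype(np.uint8),cv2.MORPH_OPEN,np.ones((3,3)))
    k,l,s,_=cv2.connectedComponentsWithStats(m);j=1+np.argmax(s[1:,4]);X=c[l==j]
    r=cv2.minAreaRect(X[:,:2].astype(np.float32));print(n,"mat",r,cv2.boxPoints(r).round(3).tolist(),X[:,2].mean())
    y0,y1=(165,235) if n=="side" else (175,235)
    g=c[y0:y1,220:310];h=hsv[y0:y1,220:310]
    w=(h[...,0]<16)&(h[...,1]>100)&(h[...,2]<140)&(g[...,2]>.09)&(g[...,2]<.25)
    for z0 in np.arange(.1,.2,.01):
        s=g[w&(g[...,2]>=z0)&(g[...,2]<z0+.01)]
        if len(s):print("wood",z0.round(2),len(s),s.mean(0).round(3),s.min(0).round(3),s.max(0).round(3))
    g=g.reshape(-1,3);g=g[(g[:,2]>.02)&(g[:,2]<.25)&(abs(g[:,0]-.6)<.4)]
    for z0 in np.arange(.02,.2,.01):
        s=g[(g[:,2]>=z0)&(g[:,2]<z0+.01)]
        if len(s): print(round(z0,2),len(s),s.min(0)[:2].round(3),s.max(0)[:2].round(3))
E
```

```text
side cam [0.38199678 0.9455447  1.11202854]
top cam [ 0.16745146 -0.05349479  1.46996796]
grip ends [ 0.55106833 -0.27631268  0.16663548] [ 0.51696532 -0.21851581  0.16651212] [ 0.53401683 -0.24741425  0.1665738 ] 0.06710818920064522
corner far [ 0.56181887 -0.30344541  0.15220836]
knob [ 0.53164453 -0.25588962  0.11974421]
side mat ((0.562526524066925, 0.20716464519500732), (0.21601782739162445, 0.3119177222251892), 7.722156524658203) [[0.4350000023841858, 0.34700000286102295], [0.47600001096725464, 0.03799999877810478], [0.6909999847412109, 0.06700000166893005], [0.6489999890327454, 0.37599998712539673]] 0.005913840708745355
wood 0.12 1 [ 0.53  -0.244  0.124] [ 0.53  -0.244  0.124] [ 0.53  -0.244  0.124]
wood 0.13 3 [ 0.525 -0.237  0.137] [ 0.522 -0.239  0.135] [ 0.528 -0.235  0.139]
wood 0.14 1 [ 0.533 -0.239  0.142] [ 0.533 -0.239  0.142] [ 0.533 -0.239  0.142]
wood 0.15 1 [ 0.533 -0.24   0.15 ] [ 0.533 -0.24   0.15 ] [ 0.533 -0.24   0.15 ]
wood 0.16 10 [ 0.534 -0.234  0.167] [ 0.522 -0.264  0.163] [ 0.551 -0.21   0.169]
wood 0.17 36 [ 0.532 -0.237  0.174] [ 0.515 -0.266  0.17 ] 
[... 1244 characters left out ...]
3 -0.246  0.175] [ 0.515 -0.274  0.17 ] [ 0.549 -0.218  0.179]
0.02 22 [ 0.473 -0.455] [ 0.729 -0.171]
0.03 26 [ 0.473 -0.484] [ 0.723 -0.177]
0.04 46 [ 0.473 -0.487] [ 0.724 -0.172]
0.05 25 [ 0.473 -0.476] [ 0.72  -0.173]
0.06 16 [ 0.487 -0.315] [ 0.721 -0.176]
0.07 3 [ 0.466 -0.248] [ 0.718 -0.181]
0.08 55 [ 0.467 -0.311] [ 0.718 -0.177]
0.09 207 [ 0.466 -0.31 ] [ 0.59  -0.183]
0.1 47 [ 0.479 -0.311] [ 0.581 -0.184]
0.11 99 [ 0.481 -0.31 ] [ 0.575 -0.203]
0.12 251 [ 0.484 -0.306] [ 0.569 -0.182]
0.13 7 [ 0.493 -0.256] [ 0.541 -0.182]
0.14 9 [ 0.494 -0.307] [ 0.569 -0.184]
0.15 22 [ 0.502 -0.304] [ 0.563 -0.19 ]
0.16 36 [ 0.504 -0.295] [ 0.563 -0.195]
0.17 59 [ 0.513 -0.291] [ 0.557 -0.215]
```

```bash
python3 - <<'E'
from h import *
from scipy.optimize import least_squares
for n in("side","top"):
    d=np.load(f"{n}0.npy");c=cloud(n,d);im=np.load(f"{n}0p.npy");hsv=cv2.cvtColor(im,cv2.COLOR_RGB2HSV)
    y0,y1=(165,235) if n=="side" else (175,235)
    g=c[y0:y1,220:310].reshape(-1,3)
    g=g[(np.hypot(g[:,0]-.528,g[:,1]+.243)<.09)]
    for lo,hi,R in((.082,.1,.063),(.12,.127,None),(.02,.07,.056)):
        s=g[(g[:,2]>lo)&(g[:,2]<hi)]
        hull=cv2.convexHull((s[:,:2]).astype(np.float32))[:,0]
        print(n,lo,len(s),"minEncl",cv2.minEnclosingCircle(hull),s.min(0).round(3),s.max(0).round(3))
    s=g[(g[:,2]>.02)&(g[:,2]<.07)]
    f=least_squares(lambda p:np.hypot(s[:,0]-p[0],s[:,1]-p[1])-.056,[.528,-.243],loss="soft_l1",f_scale=.003);print("body",f.x,f.cost)
    # bystanders: blobs above z .02
    Z=(c[...,2]>.02)&(c[...,2]<.13)&(c[...,0]>.35)&(c[...,0]<1.0)&(abs(c[...,1])<.5)
    k,l,st,ce=cv2.connectedComponentsWithStats(Z.astype(np.uint8))
    for j in range(1,k):
        if st[j,4]>25: X=c[l==j];print(" blob",ce[j].round(),st[j,4],X.min(0).round(3),X.max(0).round(3))
E
```

```text
side 0.082 253 minEncl ((0.5265418291091919, -0.23910848796367645), 0.06712397933006287) [ 0.466 -0.289  0.082] [ 0.589 -0.179  0.1  ]
side 0.12 206 minEncl ((0.5305202007293701, -0.24393393099308014), 0.07375512272119522) [ 0.485 -0.307  0.12 ] [ 0.571 -0.181  0.127]
side 0.02 284 minEncl ((0.5237419009208679, -0.22684219479560852), 0.057729676365852356) [ 0.472 -0.254  0.02 ] [ 0.581 -0.178  0.07 ]
body [ 0.52821903 -0.24702956] 0.0009025858289777912
 blob [175. 152.] 41 [ 0.937 -0.5    0.045] [ 0.942 -0.453  0.129]
 blob [226. 164.] 152 [ 0.693 -0.499  0.021] [ 0.754 -0.465  0.093]
 blob [160. 190.] 612 [ 0.936 -0.481  0.02 ] [ 0.943 -0.124  0.13 ]
 blob [263. 199.] 1109 [ 0.466 -0.489  0.02 ] [ 0.622 -0.178  0.13 ]
 blob [198. 209.] 726 [ 0.717 -0.332  0.02 ] [ 0.851 -0.129  0.106]
 blob [114. 300.] 3682 [ 0.798 -0.036  0.02 ] [0.943 0.5   0.13 ]
 blob [198. 242.] 158 [ 0.712 -0.069  0.021] [ 0.766 -0.022  0.054]
 blob [180. 268.] 533 [0.726 0.062 0.02 ] [0.789 0.128 0.093]
 blob [114. 282.] 122 [0.894 0.195 0.116] [0.92  0.263 0.129]
 blob [130. 284.] 283 [0.836 0.189 0.116] [0.
[... 740 characters left out ...]
] 115 [ 0.807 -0.338  0.02 ] [ 0.852 -0.262  0.068]
 blob [215. 169.] 417 [ 0.715 -0.212  0.021] [ 0.826 -0.135  0.109]
 blob [297. 174.] 157 [ 0.557 -0.495  0.024] [ 0.622 -0.44   0.063]
 blob [114. 194.] 788 [0.798 0.166 0.02 ] [0.909 0.306 0.13 ]
 blob [192. 189.] 129 [ 0.713 -0.08   0.021] [ 0.767 -0.025  0.062]
 blob [157. 198.] 291 [0.725 0.058 0.021] [0.789 0.122 0.094]
 blob [261. 210.] 508 [ 0.466 -0.315  0.022] [ 0.569 -0.182  0.129]
 blob [248. 201.] 193 [ 0.515 -0.282  0.086] [ 0.592 -0.186  0.13 ]
 blob [ 95. 215.] 107 [0.781 0.316 0.022] [0.832 0.357 0.129]
 blob [132. 217.] 170 [0.713 0.189 0.021] [0.763 0.241 0.09 ]
 blob [ 74. 238.] 90 [0.744 0.413 0.021] [0.771 0.46  0.13 ]
```

```bash
python3 - <<'E'
from h import *
p=np.load("side0p.npy")
a=cv2.resize(p[170:228,240:292,::-1],None,fx=10,fy=10,interpolation=cv2.INTER_NEAREST)
q=np.load("top0p.npy")
b=cv2.resize(q[180:230,236:280,::-1],None,fx=10,fy=10,interpolation=cv2.INTER_NEAREST)
cv2.imwrite("pics/z0s.png",a);cv2.imwrite("pics/z0t.png",b)
c=np.array([.5285,-.245]);ang=np.deg2rad(30.5);ex=np.array([np.cos(ang),np.sin(ang)]);ey=np.array([-ex[1],ex[0]])
for s in(1,-1):
  for z,r in((.06,.071),):
    X=[*(c+s*r*ey),z];print(X,"side",proj("side",X)-[240,170],"top",proj("top",X)-[236,180])
for s in(1,-1):
    X=[*(c+s*.056*ex),.07];print("x",s,"side",proj("side",X)-[240,170],"top",proj("top",X)-[236,180])
E
```

```text
[np.float64(0.49246477622979), np.float64(-0.18382432960865167), 0.06] side [31.93715898 45.90890078] top [11.45740343 43.07549474]
[np.float64(0.5645352237702099), np.float64(-0.3061756703913483), 0.06] side [16.98971774 22.88968273] top [29.86629625 13.94239169]
x 1 side [10.33082655 35.87878853] top [ 8.8417159  20.64052269]
x -1 side [37.86608624 28.23869113] top [32.88454749 34.68205314]
```

View pics/z0s.png

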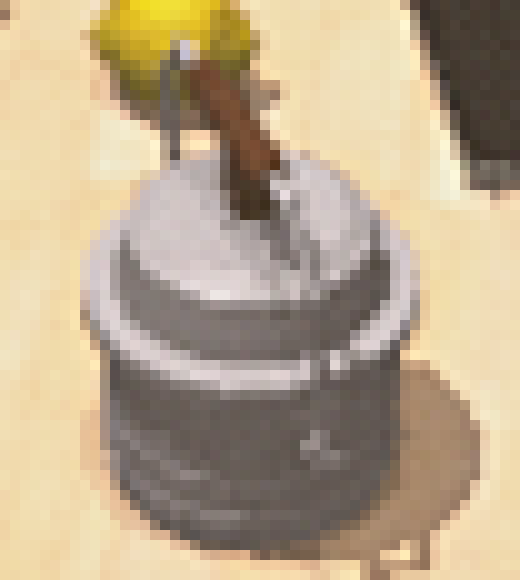

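View pics/z0t.png

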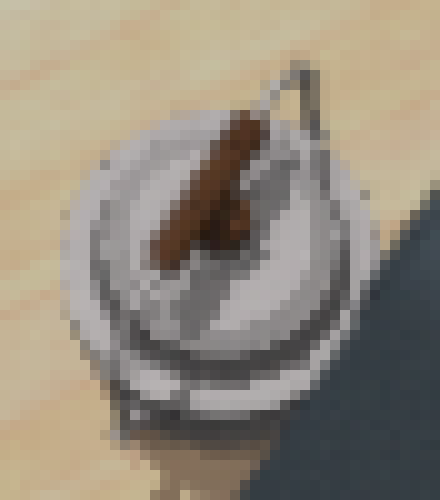

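Request:
step_arm([
  [1,0,0,0,0,0,-0.5],
  [1,-0.38,-0.9,0,0,0,0],
  [1,-0.38,-0.9,0,0,0,0],
  [1,-0.38,-0.9,0,0,0,0],
  [1,-0.38,-0.9,0,0,0,0],
  [1,-0.38,-0.9,0,0,0,0],
  [1,-0.38,-0.9,0,0,0,0],
  [1,-0.38,-0.9,0,0,0,0],
  [1,-0.38,-0.9,0,0,0,0],
  [1,-0.38,-0.9,0,0,0,0],
], squeeze=10)

```text
time: 1.1
position: [0.4109, -0.3813, 0.4043]
tool_rot: [0.869, -0.496, -0.0, -0.0]
ft_force: [0.1, 0.2, 0.3]
grip_width: 0.0148
```

```bash
cat > look.py <<'E'
import sys
from h import *
def look(t,r=None):
    for n in("side","top"):
        p,d=eyes.camera(n);np.save(f"{n}_{t}.npy",d);np.save(f"{n}_{t}p.npy",p);cv2.imwrite(f"pics/{n}_{t}.png",p[:,:,::-1])
def rel():
    o=status.get_obs();print(o["time"],o["position"].round(4),o["tool_rot"].round(4),o["ft_force"].round(2),o["grip_width"]);return o
E
python3 -c "
from look import *
look('1');rel()"
```

```text
1.2 [ 0.4115 -0.3798  0.4043] [ 0.8693 -0.4942 -0.0009 -0.0009] [-0.39  1.14 -0.38] 0.0070873311007238395
```

View pics/top_1.png

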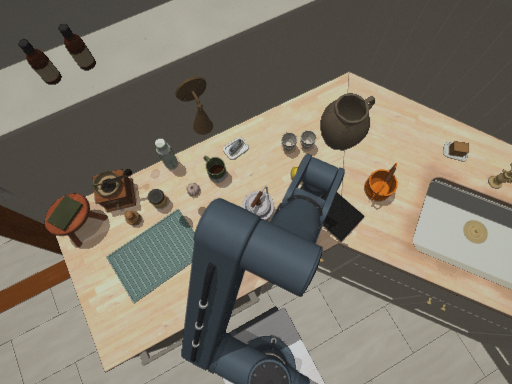

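The top view shows the arm above and right of the pot, which is at (258,205). The orange pot is at (380,185), well clear.

```bash
python3 - <<'E'
from h import *
q=np.load("top_1p.npy");p=np.load("side_1p.npy")
b=cv2.resize(q[180:230,236:286,::-1],None,fx=8,fy=8,interpolation=cv2.INTER_NEAREST)
a=cv2.resize(p[170:220,236:286,::-1],None,fx=8,fy=8,interpolation=cv2.INTER_NEAREST)
cv2.imwrite("pics/z1.png",np.hstack([a,b]))
E
```

```text
(no output)
```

View pics/z1.png

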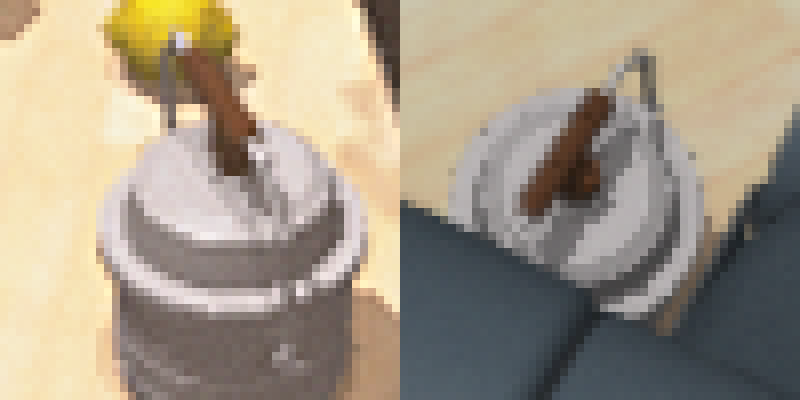

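View pics/side_1.png

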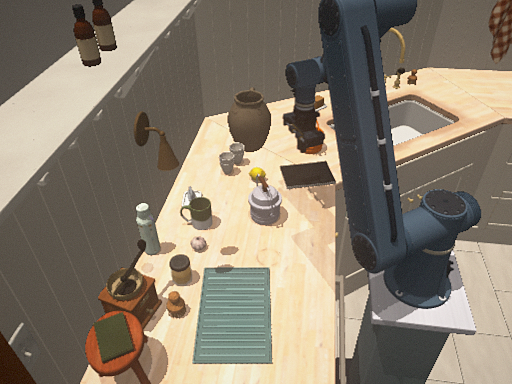

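Request:
step_arm([
  [1,-0.38,-0.9,0,0,0,0],
  [1,-0.38,-0.9,0,0,0,0],
  [1,-0.38,-0.9,0,0,0,0],
  [1,-0.38,-0.9,0,0,0,0],
  [1,-0.37,-0.9,0,0,0,0],
  [1,-0.35,-0.9,0,0,0,0],
  [1,0,0,0.8,0,0,0],
  [1,0,0,0.8,0,0,0],
  [1,0,0,0.8,0,0,0],
  [1,0,0,0,0,0,0],
])

```text
time: 2.2
position: [0.4972, -0.2655, 0.342]
tool_rot: [0.868, -0.496, -0.003, -0.0]
ft_force: [0.3, 0.1, 0.8]
grip_width: 0.0005
```

```bash
cat >> look.py <<'E'
c0=np.array([.5285,-.245]);ang=np.deg2rad(30.5);ex=np.array([np.cos(ang),np.sin(ang)]);ey=np.array([-ex[1],ex[0]])
def pot():
    o=rel();d=o["position"][:2]-c0;print("pot frame ex,ey",d@ex,d@ey,"tip z",o["position"][2]-.182)
E
python3 -c "
from look import *
look('2');pot()
p=np.load('side_2p.npy');q=np.load('top_2p.npy')
f=lambda a:cv2.resize(a[:,:,::-1],None,fx=4,fy=4,interpolation=cv2.INTER_CUBIC)
cv2.imwrite('pics/z2.png',np.hstack([f(p[135:235,220:320]),f(q[150:250,210:310])]))
"
```

```text
2.3 [ 0.4981 -0.2661  0.3446] [ 8.684e-01 -4.959e-01 -4.000e-04  0.000e+00] [ 0.7  -0.25  0.23] 0.0002929215629899432
pot frame ex,ey -0.036894081468828784 -0.002744488141995636 tip z 0.16258674605376017
```

View pics/z2.png

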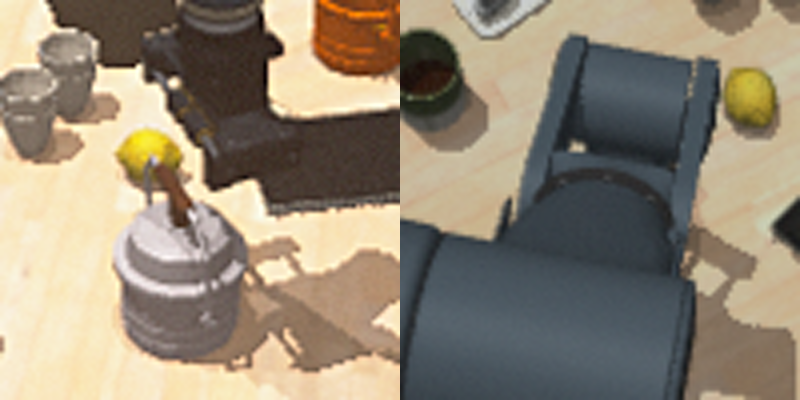

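```bash
python3 -c "
from h import *
for z in(.163,.23,.34): print((proj('side',[.498,-.266,z])-[220,135])*4)
"
```

```text
[213.7301755  178.54112392]
[215.14293518 118.64069263]
[217.64501088  12.55370885]
```

Request:
step_arm([
  [1,0,-0.4,0.12,0,0,0],
  [1,0,-0.25,0,0,0,0],
  [1,0,-0.1,0,0,0,0],
  [1,0,-0.08,0,0,0,0],
  [1,0,-0.08,0,0,0,0],
  [1,0,-0.06,0,0,0,0],
  [1,0,0,0,0,0,0],
  [1,0,0,0,0,0,0],
  [1,0,0,0,0,0,0],
  [1,0,0,0,0,0,0],
])

```text
time: 3.3
position: [0.519, -0.2531, 0.3417]
tool_rot: [0.868, -0.496, -0.0, -0.0]
ft_force: [-0.2, -0.3, -0.1]
grip_width: 0.0004
```

```bash
python3 -c "
from look import *
look('3');pot()
p=np.load('side_3p.npy');q=np.load('side_2p.npy')
f=lambda a:cv2.resize(a[:,:,::-1],None,fx=7,fy=7,interpolation=cv2.INTER_CUBIC)
cv2.imwrite('pics/z3.png',np.hstack([f(p[160:230,245:300]),f(q[160:230,245:300])]))
"
```

```text
3.4 [ 0.5191 -0.2531  0.3417] [ 8.685e-01 -4.957e-01 -0.000e+00 -1.000e-04] [-0.84 -0.11  0.17] 0.0007258579902627213
pot frame ex,ey -0.012238346288431751 -0.002216217721454703 tip z 0.1597134168305815
```

View pics/z3.png

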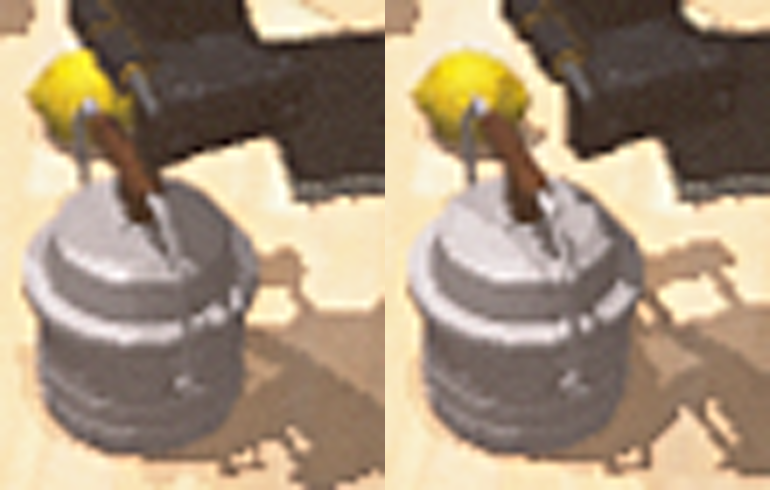

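Request:
step_arm([
  [1,0,-0.1,0,0,0,0],
  [1,0,-0.1,0,0,0,0],
  [1,0,-0.1,0,0,0,0],
  [1,0,0,0,0,0,0],
  [1,0,0,0,0,0,0],
  [1,0,0,0,0,0,0],
  [1,0,0,0,0,0,0],
  [1,0,0,0,0,0,0],
  [1,0,0,0,0,0,0],
  [1,0,0,0,0,0,0],
])

```text
time: 4.4
position: [0.5256, -0.2493, 0.3418]
tool_rot: [0.869, -0.496, 0.0, -0.0]
ft_force: [-0.2, -0.6, 0.5]
grip_width: 0.001
```

```bash
python3 -c "
from look import *
look('4');pot()
p=np.load('side_4p.npy');q=np.load('side_2p.npy')
f=lambda a:cv2.resize(a[:,:,::-1],None,fx=7,fy=7,interpolation=cv2.INTER_CUBIC)
cv2.imwrite('pics/z4.png',np.hstack([f(p[160:230,245:300]),f(q[160:230,245:300])]))
"
```

```text
4.5 [ 0.5255 -0.2493  0.3418] [ 0.8685 -0.4957  0.     -0.    ] [ 0.54 -0.24  0.93] 0.00031606474497389997
pot frame ex,ey -0.00475775904500162 -0.0022308347240267037 tip z 0.1597769933533582
```

View pics/z4.png

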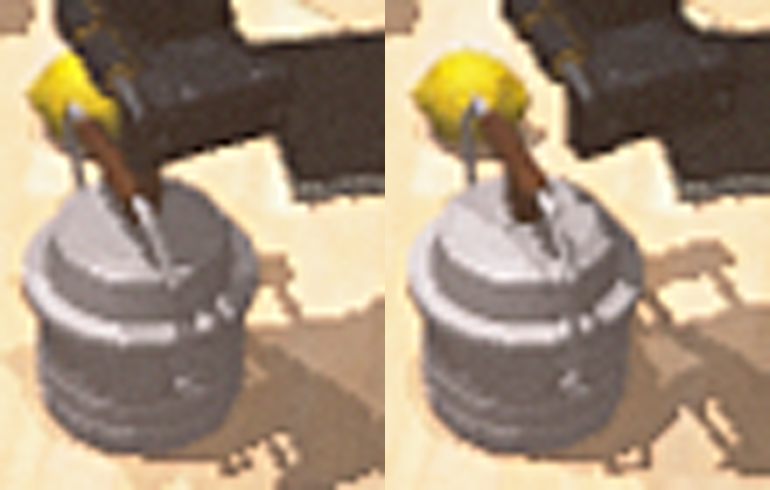

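Request:
step_arm([
  [1,0,-0.39,0.08,0,0,0],
  [1,0,-0.39,0.14,0,0,0],
  [1,0,-0.38,0.16,0,0,0],
  [1,0,-0.38,0.18,0,0,0],
  [1,0,-0.36,0.22,0,0,0],
  [1,0,-0.36,0.26,0,0,0],
  [1,0,-0.3,0.3,0,0,0],
  [1,0,-0.28,0.3,0,0,0],
  [1,0,-0.24,0.35,0,0,0],
  [1,0,-0.22,0.37,0,0,0],
])

```text
time: 5.5
position: [0.5966, -0.2073, 0.2817]
tool_rot: [0.869, -0.496, -0.001, 0.0]
ft_force: [-2.5, -1.8, -0.7]
grip_width: 0.0006
```

```bash
python3 -c "
from look import *
look('5');pot()
p=np.load('side_5p.npy');q=np.load('top_5p.npy')
f=lambda a:cv2.resize(a[:,:,::-1],None,fx=5,fy=5,interpolation=cv2.INTER_CUBIC)
cv2.imwrite('pics/z5.png',np.hstack([f(p[150:240,225:305]),f(q[160:250,210:290])]))
"
```

```text
5.6 [ 0.5966 -0.2066  0.2808] [ 8.685e-01 -4.957e-01 -1.500e-03 -5.000e-04] [-0.31 -0.09  0.95] 0.0005809422256872166
pot frame ex,ey 0.07816025596248556 -0.0014646377398433428 tip z 0.09884471211722617
```

View pics/z5.png

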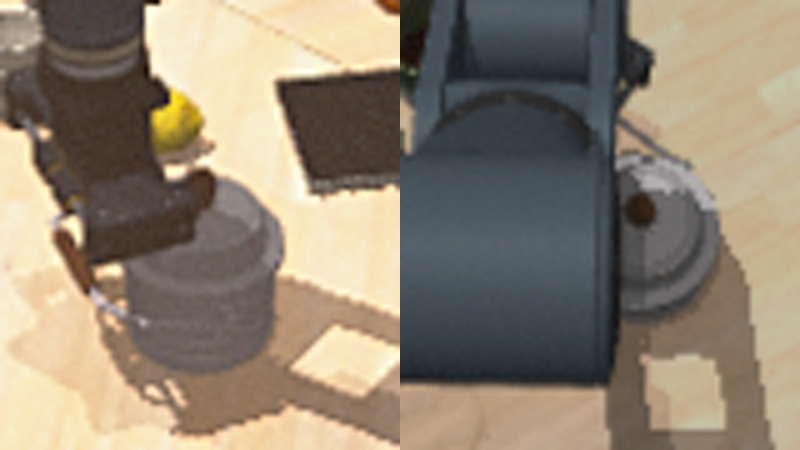

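Request:
step_arm([
  [1,0,0.1,-0.6,0,0,0],
  [1,0,0,-0.7,0,0,0],
  [1,0,-0.55,0,0,0,0],
  [1,0,-0.6,0,0,0,0],
  [1,0,0,0.4,0,0,0],
  [1,0,0,0.5,0,0,0],
  [1,0,0,0.5,0,0,0],
  [1,0,0,0.5,0,0,0],
  [1,0,0,0.4,0,0,0],
  [1,0,0,0.2,0,0,0],
])

```text
time: 6.6
position: [0.6186, -0.194, 0.2507]
tool_rot: [0.868, -0.496, -0.002, 0.0]
ft_force: [0.9, 0.1, 0.9]
grip_width: 0.0008
```

```bash
python3 -c "
from look import *
pot()
"
```

```text
6.6 [ 0.6186 -0.194   0.2507] [ 8.684e-01 -4.958e-01 -1.600e-03  1.000e-04] [0.94 0.14 0.91] 0.0007823692242524825
pot frame ex,ey 0.10347461677142118 -0.0017694945271920458 tip z 0.06873725589665175
```

Request:
step_arm([
  [1,0,0,0.3,0,0,0],
  [1,0,0,0.25,0,0,0],
  [1,0,0,0.15,0,0,0],
  [1,0,0,0.1,0,0,0],
  [1,0,0,0.05,0,0,0],
  [1,0,0,0.04,0,0,0],
  [1,0,0,0.04,0,0,0],
  [1,0,0,0,0,0,0],
  [1,0,0,0,0,0,0],
  [1,0,0,0,0,0,0],
])

```text
time: 7.6
position: [0.6193, -0.1939, 0.2296]
tool_rot: [0.869, -0.496, 0.0, -0.0]
ft_force: [0.3, -0.1, -0.1]
grip_width: 0.0004
```

```bash
python3 -c "
from look import *
look('6');pot()
p=np.load('side_6p.npy');q=np.load('top_6p.npy')
f=lambda a:cv2.resize(a[:,:,::-1],None,fx=5,fy=5,interpolation=cv2.INTER_CUBIC)
cv2.imwrite('pics/z6.png',np.hstack([f(p[150:240,225:305]),f(q[160:250,210:290])]))
"
```

```text
7.7 [ 0.6193 -0.1939  0.2296] [ 8.685e-01 -4.956e-01  1.000e-04 -0.000e+00] [ 0.56 -0.34  0.92] 0.00022370943949305382
pot frame ex,ey 0.10411154017023469 -0.002075918056833273 tip z 0.04758168863030793
```

View pics/z6.png

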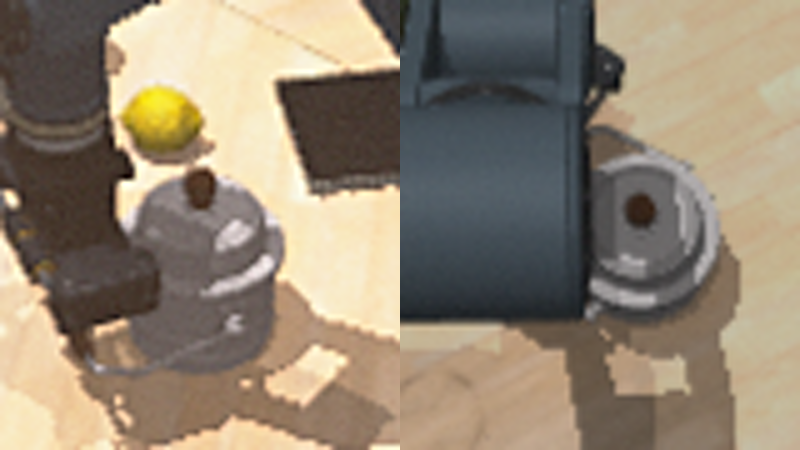

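Request:
step_arm([
  [1,0,0,0.05,0,0,0],
  [1,0,0,0.05,0,0,0],
  [1,0,0,0.04,0,0,0],
  [1,0,0,0,0,0,0],
  [1,0,0,0,0,0,0],
  [1,0,0,0,0,0,0],
  [1,0,0,0,0,0,0],
  [1,0,0,0,0,0,0],
  [1,0,0,0,0,0,0],
  [1,0,0,0,0,0,0],
])

```text
time: 8.7
position: [0.6192, -0.1941, 0.2263]
tool_rot: [0.869, -0.496, 0.0, 0.0]
ft_force: [-1.0, 0.3, 5.7]
grip_width: 0.0002
```

```bash
python3 -c "
from look import *
pot()
d=np.load('top_6.npy');q=np.load('top_6p.npy')
c=cloud('top',d);hsv=cv2.cvtColor(q,cv2.COLOR_RGB2HSV)
m=(hsv[...,0]<18)&(hsv[...,1]>100)&(hsv[...,2]<140);m[:190]=0;m[215:]=0;m[:,:328-80]=0;m[:,270:]=0
ys,xs=np.nonzero(m);print(len(xs),xs.mean(),ys.mean(),c[m].mean(0),plane('top',xs.mean(),ys.mean(),.147))
d=np.load('side_6.npy');q=np.load('side_6p.npy')
c=cloud('side',d);hsv=cv2.cvtColor(q,cv2.COLOR_RGB2HSV)
m=(hsv[...,0]<18)&(hsv[...,1]>80)&(hsv[...,2]<110);m[:182]=0;m[194:]=0;m[:,:258]=0;m[:,272:]=0
b=xs.mean(),ys.mean()
ys,xs=np.nonzero(m);print(len(xs),xs.mean(),ys.mean(),c[m].mean(0),plane('side',xs.mean(),ys.mean(),.142))
print(tri((xs.mean(),ys.mean()),b))
"
```

```text
8.7 [ 0.6192 -0.1941  0.2263] [ 8.685e-01 -4.956e-01  1.000e-04  1.000e-04] [-1.04  0.28  5.67] 0.00021403122398541447
pot frame ex,ey 0.10398703195938072 -0.0021305843408912853 tip z 0.04430972524300178
22 257.72727272727275 201.5 [ 0.50960623 -0.23907994  0.21399895] [ 0.52815873 -0.2489967   0.147     ]
37 264.64864864864865 187.27027027027026 [ 0.52268882 -0.20823053  0.171018  ] [ 0.527204   -0.24386179  0.142     ]
[ 0.52932207 -0.25021013  0.13734351]
```

Request:
step_arm([
  [1,0,0,-0.6,0,0,0],
  [1,0,0,-1,0,0,0],
  [-0.4,0,0,-1,0,0,0],
  [-0.4,0,0,-1,0,0,0],
  [-0.4,0,0.5,-1,0,0,0],
  [-0.4,0,0.8,-1,0,0,0],
  [-0.4,0,0.9,0,0,0,0],
  [-0.4,0,0.9,0,0,0,0],
  [-0.4,0,0.7,0,0,0,0],
  [-0.4,0,0.4,0,0,0,0],
])

```text
time: 9.7
position: [0.5277, -0.2479, 0.3662]
tool_rot: [0.868, -0.496, -0.0, -0.0]
ft_force: [0.5, 0.9, 0.0]
grip_width: 0.0555
```

```bash
python3 -c "
from look import *
look('7');pot()
p=np.load('side_7p.npy');q=np.load('top_7p.npy')
f=lambda a:cv2.resize(a[:,:,::-1],None,fx=5,fy=5,interpolation=cv2.INTER_CUBIC)
cv2.imwrite('pics/z7.png',np.hstack([f(p[150:240,225:305]),f(q[160:250,210:290])]))
"
```

```text
9.8 [ 0.528 -0.248  0.366] [ 8.681e-01 -4.964e-01 -3.000e-04 -1.000e-04] [ 0.37  0.55 -0.11] 0.05912106111866213
pot frame ex,ey -0.0019397070042093468 -0.0023190741188024266 tip z 0.18396572811892148
```

View pics/z7.png

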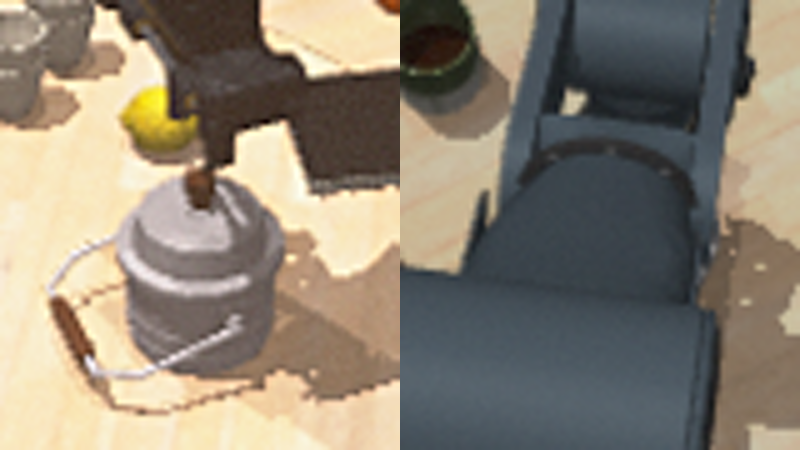

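Request:
step_arm([
  [-0.4,0,0,0.7,0,0,0],
  [-0.4,0,0,0.7,0,0,0],
  [-0.4,0,0,0.5,0,0,0],
  [-0.4,0,0,0.25,0,0,0],
  [-0.4,0,0,0.11,0,0,0],
  [-0.4,0,0,0,0,0,0],
  [1,0,0,0,0,0,0],
  [1,0,0,0,0,0,0],
  [1,0,0,0,0,0,0],
  [1,0,0,0,0,0,0],
], squeeze=15)

```text
time: 10.8
position: [0.5288, -0.2474, 0.3099]
tool_rot: [0.869, -0.496, 0.0, 0.0]
ft_force: [-0.4, 0.5, -0.7]
grip_width: 0.037
```

```bash
python3 -c "
from look import *
pot()
"
```

```text
10.8 [ 0.5288 -0.2474  0.3099] [ 8.685e-01 -4.957e-01  4.000e-04  0.000e+00] [-0.36  0.54 -0.68] 0.03700206821946404
pot frame ex,ey -0.0009397226456967923 -0.0022627445544878095 tip z 0.12788674391731342
```

Still closing, so I let it finish and then lift slowly.

Request:
step_arm([
  [1,0,0,0,0,0,0],
  [1,0,0,0,0,0,0],
  [1,0,0,0,0,0,0],
  [1,0,0,0,0,0,0],
  [1,0,0,0,0,0,0],
  [1,0,0,-0.15,0,0,0],
  [1,0,0,-0.2,0,0,0],
  [1,0,0,-0.3,0,0,0],
  [1,0,0,-0.5,0,0,0],
  [1,0,0,-0.7,0,0,0],
], squeeze=20)

```text
time: 11.8
position: [0.5286, -0.2472, 0.3563]
tool_rot: [0.869, -0.496, -0.001, -0.0]
ft_force: [-0.8, -0.1, 0.0]
grip_width: 0.023
```

```bash
python3 -c "
from look import *
look('8');pot()
p=np.load('side_8p.npy');q=np.load('top_8p.npy')
f=lambda a:cv2.resize(a[:,:,::-1],None,fx=5,fy=5,interpolation=cv2.INTER_CUBIC)
cv2.imwrite('pics/z8.png',np.hstack([f(p[140:240,225:305]),f(q[150:250,210:290])]))
"
```

```text
11.9 [ 0.5296 -0.2479  0.3589] [ 8.685e-01 -4.956e-01  3.200e-03  3.000e-04] [ 0.2 -1.  -1. ] 0.023433485391285126
pot frame ex,ey -0.0005274297450957986 -0.0030791541171492666 tip z 0.17687157592855746
```

View pics/z8.png

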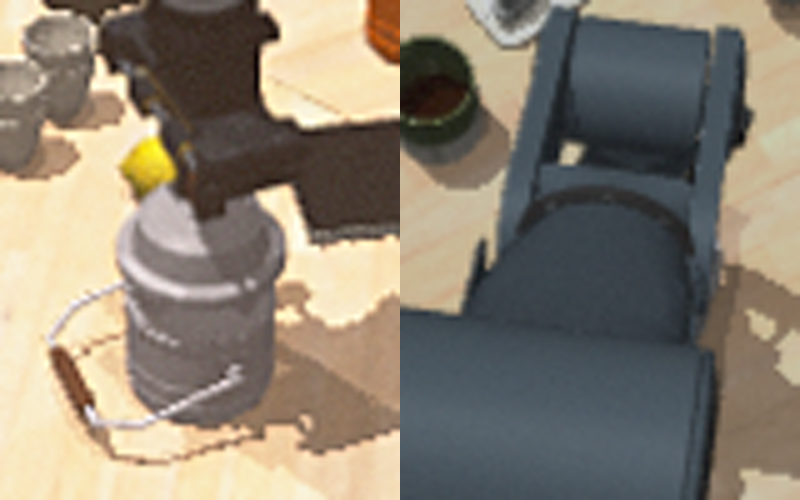

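Request:
step_arm([
  [1,0,0,-0.5,0,0,0],
  [1,-0.4,-0.27,-0.5,0,0,0],
  [1,-0.7,-0.47,-0.3,0,0,0],
  [1,-0.9,-0.6,0,0,0,0],
  [1,-0.9,-0.6,0,0,0,0],
  [1,-0.9,-0.6,0,0,0,0],
  [1,-0.9,-0.6,0,0,0,0],
  [1,-0.9,-0.6,0,0,0,0],
  [1,-0.9,-0.6,0,0,0,0],
  [1,-0.9,-0.6,0,0,0,0],
])

```text
time: 12.9
position: [0.5406, -0.0234, 0.3888]
tool_rot: [0.869, -0.496, -0.0, -0.0]
ft_force: [0.6, 0.4, -0.2]
grip_width: 0.0234
```

```bash
cat >> look.py <<'E'
from scipy.spatial.transform import Rotation as Ro
def to(x,y,z):
    o=rel();R=Ro.from_quat(o["tool_rot"]).as_matrix();print("q",o["q"].round(2));print("rows needed (units)",(R.T@(np.array([x,y,z])-o["position"])/.025).round(2))
E
python3 -c "
from look import *
to(.555,.268,.38)
look('9')
"
```

```text
12.9 [ 0.5406 -0.0234  0.3888] [ 8.686e-01 -4.955e-01 -1.000e-04 -1.000e-04] [ 0.58  0.41 -0.21] 0.02342682977255118
q [-0.25  0.44  1.66  0.    1.05  0.79]
rows needed (units) [-9.74 -6.43  0.36]
```

View pics/side_9.png

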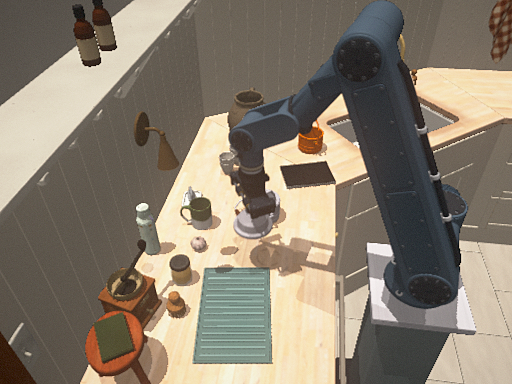

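Request:
step_arm([
  [1,-0.6,-0.4,0,0,0,0],
  [1,-1,-0.66,0,0,0,0],
  [1,-1,-0.66,0,0,0,0],
  [1,-1,-0.66,0,0,0,0],
  [1,-1,-0.66,0,0,0,0],
  [1,-1,-0.66,0,0,0,0],
  [1,-1,-0.66,0,0,0,0],
  [1,-1,-0.66,0,0,0,0],
  [1,-1,-0.66,0,0,0,0],
  [1,-0.8,-0.53,0,0,0,0],
])

```text
time: 14.0
position: [0.5549, 0.2575, 0.3886]
tool_rot: [0.869, -0.495, -0.0, -0.0]
ft_force: [-0.1, 0.1, -0.7]
grip_width: 0.0233
```

```bash
python3 -c "
from look import *
look('10')
to(.555,.268,.25)
q=np.load('top_10p.npy');p=np.load('side_10p.npy')
f=lambda a:cv2.resize(a[:,:,::-1],None,fx=6,fy=6,interpolation=cv2.INTER_CUBIC)
cv2.imwrite('pics/z10.png',np.hstack([f(p[165:235,220:285]),f(q[170:240,220:285])]))
"
```

```text
14.1 [0.5548 0.2586 0.3886] [ 8.693e-01 -4.942e-01  1.000e-04 -8.000e-04] [ 0.21 -0.14 -0.82] 0.023102985718167254
q [0.25 0.53 1.48 0.   1.13 1.29]
rows needed (units) [-0.32 -0.19  5.55]
```

View pics/z10.png

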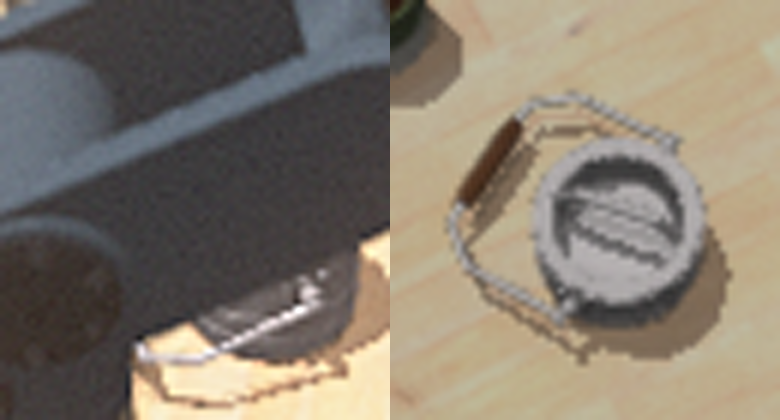

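View pics/side_10.png

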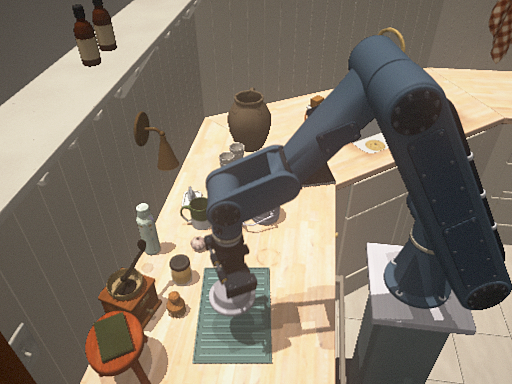

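Request:
step_arm([
  [1,-0.32,-0.19,0.6,0,0,0],
  [1,0,0,1,0,0,0],
  [1,0,0,1,0,0,0],
  [1,0,0,1,0,0,0],
  [1,0,0,0.8,0,0,0],
  [1,0,0,0.5,0,0,0],
  [1,0,0,0.3,0,0,0],
  [1,0,0,0.2,0,0,0],
  [1,0,0,0,0,0,0],
  [1,0,0,0,0,0,0],
])

```text
time: 15.1
position: [0.5555, 0.2654, 0.254]
tool_rot: [0.869, -0.496, 0.001, -0.001]
ft_force: [-0.3, 0.3, -0.8]
grip_width: 0.0234
```

```bash
python3 -c "
from look import *
look('11')
to(.555,.268,.236)
q=np.load('top_11p.npy');p=np.load('side_11p.npy')
f=lambda a,s:cv2.resize(a[:,:,::-1],None,fx=s,fy=s,interpolation=cv2.INTER_CUBIC)
cv2.imwrite('pics/z11.png',f(p[255:375,180:310],5)); cv2.imwrite('pics/z11t.png',f(q[185:230,235:280],12))
"
```

```text
15.2 [0.5555 0.2654 0.2542] [ 8.685e-01 -4.956e-01  7.000e-04 -7.000e-04] [ 0.02  0.44 -1.63] 0.02321313229795041
q [ 0.26  0.71  1.57 -0.    0.86  1.3 ]
rows needed (units) [-0.1  -0.03  0.73]
```

View pics/z11.png

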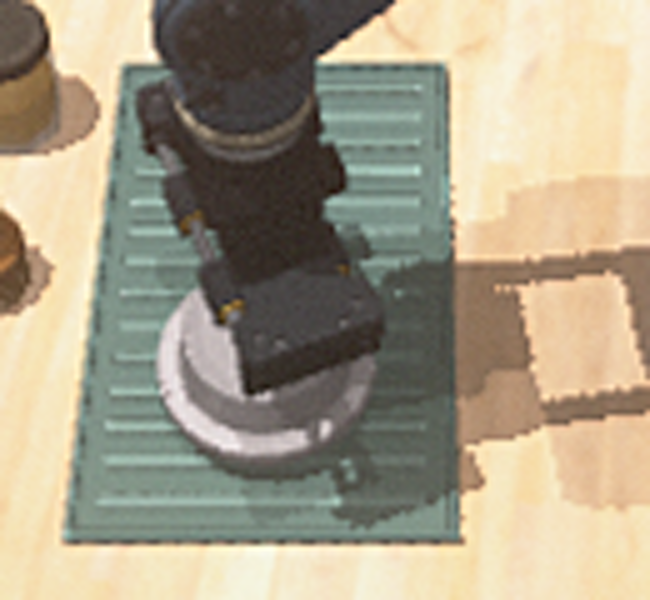

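View pics/z11t.png

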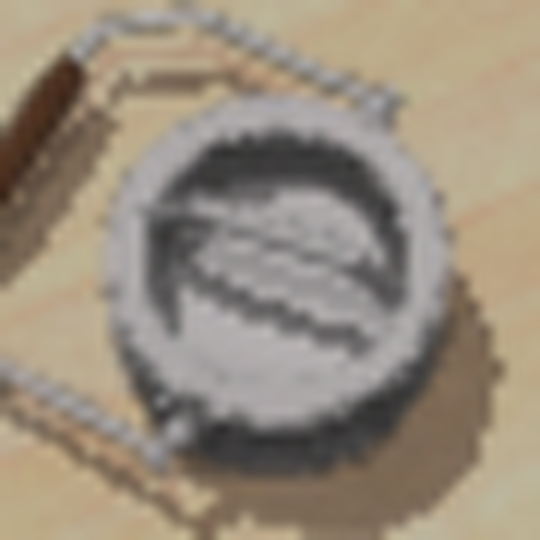

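Request:
step_arm([
  [1,-0.1,0,0.2,0,0,0],
  [1,0,0,0.15,0,0,0],
  [1,0,0,0.1,0,0,0],
  [1,0,0,0.08,0,0,0],
  [1,0,0,0.06,0,0,0],
  [1,0,0,0.05,0,0,0],
  [1,0,0,0.04,0,0,0],
  [1,0,0,0,0,0,0],
  [1,0,0,0,0,0,0],
  [1,0,0,0,0,0,0],
])

```text
time: 16.2
position: [0.554, 0.2675, 0.2364]
tool_rot: [0.869, -0.496, 0.0, -0.0]
ft_force: [0.8, -0.2, -1.2]
grip_width: 0.0233
```

```bash
python3 -c "
from look import *
look('12')
to(.555,.268,.236)
p=np.load('side_12p.npy')
f=lambda a,s:cv2.resize(a[:,:,::-1],None,fx=s,fy=s,interpolation=cv2.INTER_CUBIC)
cv2.imwrite('pics/z12.png',f(p[300:360,190:280],8))
d=np.load('side_12.npy');c=cloud('side',d)
# lid rim points
g=c[300:360,200:262].reshape(-1,3);r=np.hypot(g[:,0]-.555,g[:,1]-.268);s=g[(r>.054)&(r<.063)&(g[:,2]<.05)]
print(len(s),np.percentile(s[:,2],[5,25,50,75,95]))
"
```

```text
16.3 [0.5539 0.2675 0.2364] [ 8.685e-01 -4.957e-01  1.000e-04 -1.000e-04] [-0.1   0.08 -1.18] 0.02329960203511241
q [0.27 0.74 1.58 0.   0.82 1.31]
rows needed (units) [ 0.   -0.05  0.01]
278 [0.00443439 0.01608045 0.01920111 0.02043537 0.02291174]
```

View pics/z12.png

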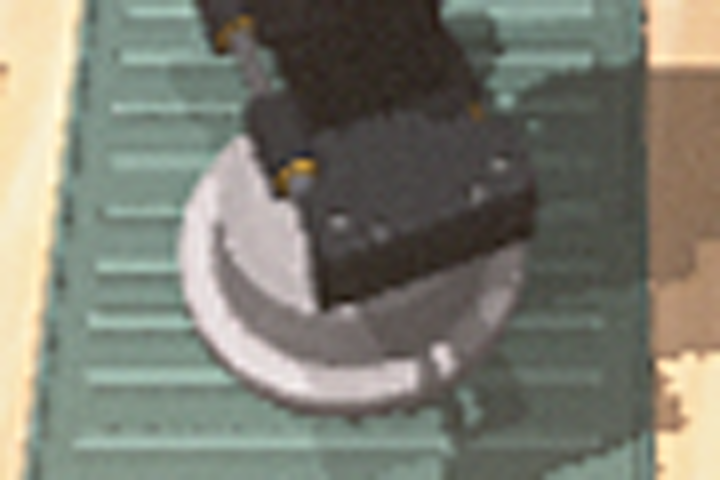

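Request:
step_arm([
  [1,0,0,0.04,0,0,0],
  [1,0,0,0,0,0,0],
  [1,0,0,0.04,0,0,0],
  [1,0,0,0,0,0,0],
  [1,0,0,0,0,0,0],
  [1,0,0,0,0,0,0],
  [1,0,0,0,0,0,0],
  [1,0,0,0,0,0,0],
  [1,0,0,0,0,0,0],
  [1,0,0,0,0,0,0],
])

```text
time: 17.3
position: [0.554, 0.2675, 0.2356]
tool_rot: [0.869, -0.496, 0.0, -0.0]
ft_force: [-1.2, -0.2, 7.7]
grip_width: 0.0238
```

Request:
step_arm([
  [1,0,0,-0.03,0,0,0],
  [-0.1,0,0,0,0,0,0],
  [-0.1,0,0,0,0,0,0],
  [-0.1,0,0,0,0,0,0],
  [-0.1,0,0,0,0,0,0],
  [-0.1,0,0,-0.3,0,0,0],
  [-0.1,0,0,-0.6,0,0,0],
  [-0.1,0,0,-1,0,0,0],
  [-0.1,0,0,-1,0,0,0],
  [-0.1,0,0,-1,0,0,0],
])

```text
time: 18.3
position: [0.5539, 0.2675, 0.3348]
tool_rot: [0.869, -0.496, 0.0, -0.001]
ft_force: [0.8, 0.3, 0.0]
grip_width: 0.0478
```

```bash
python3 -c "
from look import *
look('13');rel()
q=np.load('top_13p.npy');p=np.load('side_13p.npy')
f=lambda a,s:cv2.resize(a[:,:,::-1],None,fx=s,fy=s,interpolation=cv2.INTER_CUBIC)
cv2.imwrite('pics/z13.png',f(p[150:380,150:310],2.6))
cv2.imwrite('pics/z13t.png',f(q[187:227,238:278],14))
d=np.load('top_13.npy');c=cloud('top',d)
g=c[180:235,235:285]
for z0 in np.arange(.04,.13,.005):
    s=g[(g[...,2]>z0)&(g[...,2]<z0+.005)];
    if len(s):print(z0.round(3),len(s),s.mean(0).round(3),s.min(0).round(3),s.max(0).round(3))
s=g[(g[...,2]>.098)&(g[...,2]<.125)&(np.hypot(g[...,0]-.5285,g[...,1]+.245)<.045)]
print(len(s));print(cv2.minAreaRect(s[:,:2].astype(np.float32)));print(s.round(3).tolist()[:60])
"
```

```text
18.4 [0.5552 0.268  0.3377] [ 0.8686 -0.4956  0.0035 -0.0036] [ 1.19 -0.12  0.58] 0.047880784450305754
0.04 80 [ 0.568 -0.238  0.043] [ 0.472 -0.281  0.04 ] [ 0.641 -0.186  0.045]
0.045 174 [ 0.538 -0.241  0.047] [ 0.474 -0.289  0.045] [ 0.628 -0.155  0.05 ]
0.05 67 [ 0.54  -0.25   0.052] [ 0.474 -0.297  0.05 ] [ 0.616 -0.156  0.055]
0.055 31 [ 0.539 -0.243  0.058] [ 0.473 -0.313  0.055] [ 0.589 -0.161  0.06 ]
0.06 38 [ 0.527 -0.24   0.062] [ 0.473 -0.314  0.06 ] [ 0.583 -0.174  0.065]
0.065 26 [ 0.526 -0.241  0.067] [ 0.476 -0.314  0.065] [ 0.57  -0.185  0.07 ]
0.07 14 [ 0.519 -0.247  0.073] [ 0.472 -0.29   0.07 ] [ 0.57  -0.199  0.075]
0.075 17 [ 0.542 -0.253  0.078] [ 0.474 -0.289  0.075] [ 0.571 -0.195  0.08 ]
0.08 65 [ 0.526 -0.246  0.083] [ 0.472 -0.305  0.08 ] [ 0.586 -0.192  0.085]
0.085 154 [ 0.525 -0.248  0.088] [ 0.472 -0.304  0.085] [ 0.583 -0.193  0.09 ]
0.09 81 [ 0.532 -0.246  0.092] [ 0.476 -0.301  0.09 ] [ 0.579 -0.196  0.095]
0.095 10 [ 0.533 -0.258  0.097] [ 0.488 -0.293  0.095] [ 0.58  -0.218  0.099]
0.1 4 [ 0.529 -0.247  0.102] [ 0.499 -0.27   0.1  ] [ 0.556 -0.22
[... 797 characters left out ...]
.245, 0.115], [0.532, -0.248, 0.117], [0.535, -0.236, 0.115], [0.532, -0.239, 0.117], [0.531, -0.243, 0.115], [0.528, -0.246, 0.118], [0.527, -0.25, 0.116], [0.525, -0.253, 0.116], [0.524, -0.257, 0.115], [0.526, -0.245, 0.114], [0.524, -0.248, 0.113], [0.522, -0.251, 0.117], [0.52, -0.255, 0.115], [0.517, -0.257, 0.121], [0.516, -0.261, 0.116], [0.515, -0.265, 0.114], [0.517, -0.253, 0.115], [0.515, -0.256, 0.115], [0.512, -0.259, 0.118], [0.512, -0.263, 0.113], [0.509, -0.266, 0.117], [0.507, -0.27, 0.116], [0.51, -0.262, 0.107], [0.507, -0.265, 0.111], [0.505, -0.269, 0.111], [0.505, -0.273, 0.106], [0.504, -0.268, 0.1], [0.501, -0.271, 0.107], [0.501, -0.275, 0.099], [0.499, -0.27, 0.1]]
```

View pics/z13.png

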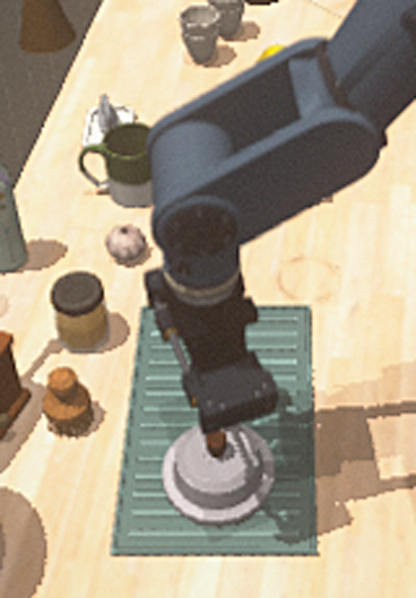

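View pics/z13t.png

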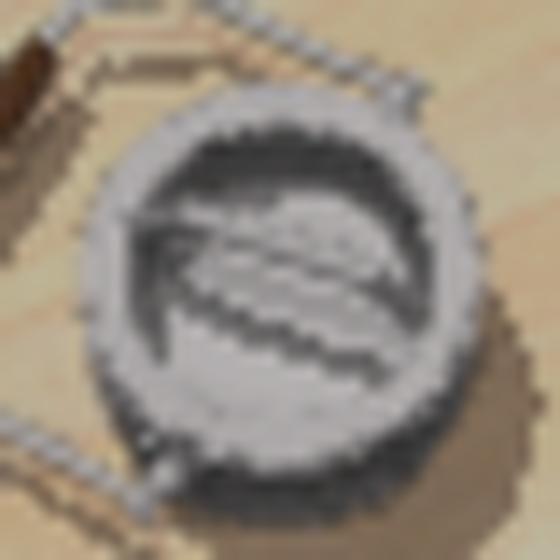

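```bash
python3 -c "
from look import *
d=np.load('top_13.npy');c=cloud('top',d)
g=c[180:235,235:285]
for lo in(.105,.11,.112):
    s=g[(g[...,2]>lo)&(g[...,2]<.125)&(np.hypot(g[...,0]-.5285,g[...,1]+.245)<.045)]
    l=cv2.fitLine(s[:,:2].astype(np.float32),cv2.DIST_HUBER,0,.01,.01).ravel();print(len(s),np.degrees(np.arctan2(l[1],l[0])),l[2:],cv2.minAreaRect(s[:,:2].astype(np.float32)))
# image edges: bar ends in the top image via rays
e=lambda x,y:plane('top',238+x/14-.5,187+y/14-.5,.1165)
a,b=e(150,215),e(395,270);print(a,b)
to(.528,-.247,.36)
"
```

```text
39 44.42175 [ 0.5224924  -0.25287253] ((0.5270379781723022, -0.248191699385643), (0.06909676641225815, 0.007756791543215513), 43.78586196899414)
35 44.166046 [ 0.52661103 -0.24850333] ((0.5274971723556519, -0.24775157868862152), (0.06110931560397148, 0.007756791543215513), 43.785865783691406)
31 44.52686 [ 0.5282409  -0.24714474] ((0.5278124809265137, -0.24744932353496552), (0.060235705226659775, 0.007756791543215513), 43.785865783691406)
[ 0.55261163 -0.22037975  0.1165    ] [ 0.50668842 -0.27244559  0.1165    ]
18.4 [0.5552 0.268  0.3377] [ 0.8686 -0.4956  0.0035 -0.0036] [ 1.19 -0.12  0.58] 0.047880784450305754
q [0.27 0.59 1.52 0.   1.02 1.31]
rows needed (units) [17.18 11.41 -0.96]
```

Request:
step_arm([
  [-0.1,0.5,0.33,-0.5,0,0,0],
  [-0.1,0.9,0.6,-0.5,0,0,0],
  [-0.1,0.98,0.65,0,0,0,0],
  [-0.1,0.98,0.65,0,0,0,0],
  [-0.1,0.98,0.65,0,0,0,0],
  [-0.1,0.98,0.65,0,0,0,0],
  [-0.1,0.98,0.65,0,0,0,0],
  [-0.1,0.98,0.65,0,0,0,0],
  [-0.1,0.98,0.65,0,0,0,0],
  [-0.1,0.98,0.65,0,0,0,0],
])

```text
time: 19.4
position: [0.5384, -0.0113, 0.3573]
tool_rot: [0.868, -0.496, -0.001, 0.0]
ft_force: [0.2, 0.2, 0.3]
grip_width: 0.0478
```

Request:
step_arm([
  [-0.1,0.98,0.65,0,0,0,0],
  [-0.1,0.98,0.65,0,0,0,0],
  [-0.1,0.98,0.65,0,0,0,0],
  [-0.1,0.98,0.65,0,0,0,0],
  [-0.1,0.98,0.65,0,0,0,0],
  [-0.1,0.98,0.65,0,0,0,0],
  [-0.1,0.9,0.6,0,0,0,0],
  [-0.1,0.7,0.5,0,0,0,0],
  [-0.1,0.4,0.3,0,0,0,-0.85],
  [-0.1,0,0,0,0,0,-0.86],
])

```text
time: 20.4
position: [0.5244, -0.249, 0.3572]
tool_rot: [0.922, -0.388, -0.001, 0.0]
ft_force: [-0.9, 0.2, 0.4]
grip_width: 0.0478
```

```bash
python3 -c "
from look import *
to(.528,-.247,.278)
o=status.get_obs();R=Ro.from_quat(o['tool_rot']).as_matrix();print(np.degrees(np.arctan2(R[1,0],R[0,0])))
"
```

```text
20.4 [ 0.5244 -0.249   0.3572] [ 9.218e-01 -3.878e-01 -5.000e-04  3.000e-04] [-0.95  0.15  0.38] 0.04776448230873655
q [-0.64  0.53  1.59 -0.    1.02  0.16]
rows needed (units) [ 0.05 -0.16  3.17]
-45.6313095178731
```

Request:
step_arm([
  [-0.1,0.05,-0.16,0.6,0,0,0],
  [-0.1,0,0,0.9,0,0,0],
  [-0.1,0,0,0.8,0,0,0],
  [-0.1,0,0,0.5,0,0,0],
  [-0.1,0,0,0.25,0,0,0],
  [-0.1,0,0,0.1,0,0,0],
  [-0.1,0,0,0,0,0,0],
  [1,0,0,0,0,0,0],
  [1,0,0,0,0,0,0],
  [1,0,0,0,0,0,0],
], squeeze=15)

```text
time: 21.4
position: [0.5294, -0.2446, 0.2794]
tool_rot: [0.921, -0.389, 0.001, 0.0]
ft_force: [-0.1, 0.5, 0.1]
grip_width: 0.031
```

```bash
python3 -c "
from look import *
look('14')
to(.528,-.247,.278)
p=np.load('side_14p.npy')
f=lambda a,s:cv2.resize(a[:,:,::-1],None,fx=s,fy=s,interpolation=cv2.INTER_CUBIC)
cv2.imwrite('pics/z14.png',f(p[150:240,225:305],7))
"
```

```text
21.5 [ 0.5294 -0.2445  0.2792] [ 9.214e-01 -3.887e-01  4.000e-04  1.000e-04] [ 0.58  0.2  -0.45] 0.024006028842122187
q [-0.62  0.64  1.65 -0.    0.85  0.17]
rows needed (units) [0.03 0.11 0.05]
```

View pics/z14.png

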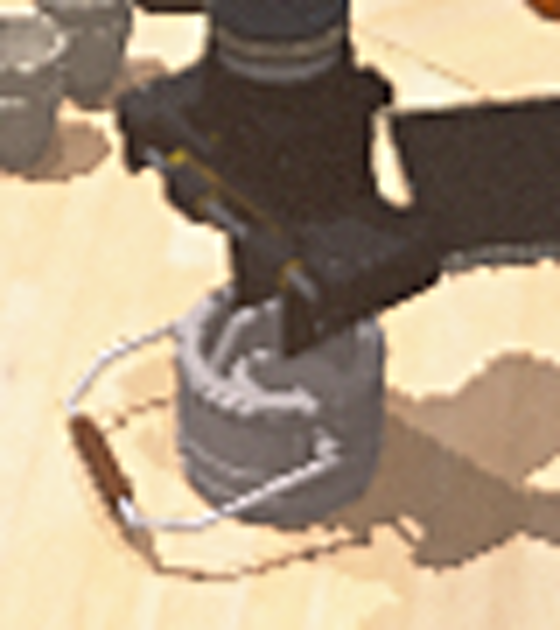

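Request:
step_arm([
  [1,0,0,0,0,0,0],
  [1,0,0,0,0,0,0],
  [1,0,0,0,0,0,0],
  [1,0,0,0,0,0,0],
  [1,0,0,0,0,0,0],
  [1,0,0,0,0,0,0],
  [1,0,0,-0.1,0,0,0],
  [1,0,0,-0.2,0,0,0],
  [1,0,0,-0.3,0,0,0],
  [1,0,0,-0.4,0,0,0],
], squeeze=25)

```text
time: 22.5
position: [0.5291, -0.2443, 0.304]
tool_rot: [0.921, -0.389, -0.001, -0.0]
ft_force: [0.6, 0.1, -2.1]
grip_width: 0.0078
```

```bash
python3 -c "
from look import *
look('15')
to(.528,-.247,.38)
p=np.load('side_15p.npy')
f=lambda a,s:cv2.resize(a[:,:,::-1],None,fx=s,fy=s,interpolation=cv2.INTER_CUBIC)
cv2.imwrite('pics/z15.png',f(p[150:240,225:305],7))
"
```

```text
22.6 [ 0.5298 -0.2448  0.3056] [ 9.214e-01 -3.886e-01  1.700e-03  4.000e-04] [ 0.53  0.83 -0.27] 0.00804025372735557
q [-0.62  0.6   1.63  0.    0.91  0.17]
rows needed (units) [ 0.02  0.11 -2.98]
```

View pics/z15.png

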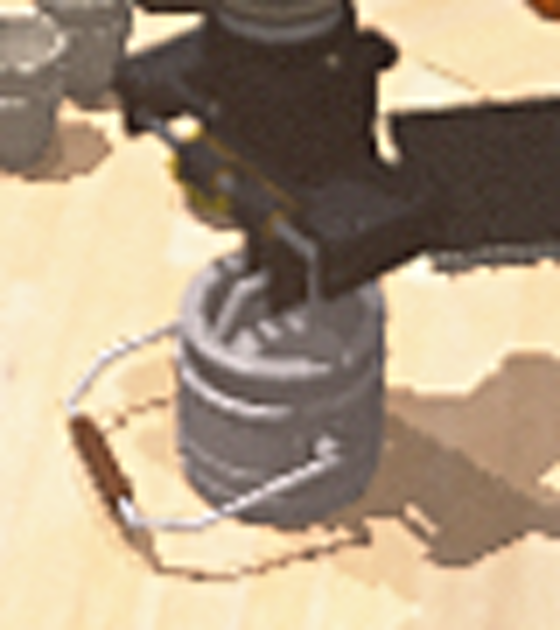

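Request:
step_arm([
  [1,0,0,-0.6,0,0,0],
  [1,0,0,-0.9,0,0,0],
  [1,0,0,-1,0,0,0],
  [1,0,0,-0.5,0,0,0],
  [1,-0.35,-0.45,0,0,0,0],
  [1,-0.6,-0.77,0,0,0,0],
  [1,-0.7,-0.9,0,0,0,0],
  [1,-0.7,-0.9,0,0,0,0],
  [1,-0.7,-0.9,0,0,0,0],
  [1,-0.7,-0.9,0,0,0,0],
])

```text
time: 23.6
position: [0.5495, -0.091, 0.3772]
tool_rot: [0.921, -0.389, -0.002, -0.0]
ft_force: [0.3, -0.1, -2.3]
grip_width: 0.0082
```

```bash
python3 -c "
from look import *
look('16')
to(.577,.113,.38)
"
```

```text
23.7 [ 0.5493 -0.0889  0.3772] [ 9.221e-01 -3.868e-01 -2.500e-03 -8.000e-04] [-0.    0.04 -1.34] 0.008382515392113432
q [-0.36  0.47  1.63  0.    1.04  0.43]
rows needed (units) [-4.99 -6.45 -0.09]
```

View pics/side_16.png

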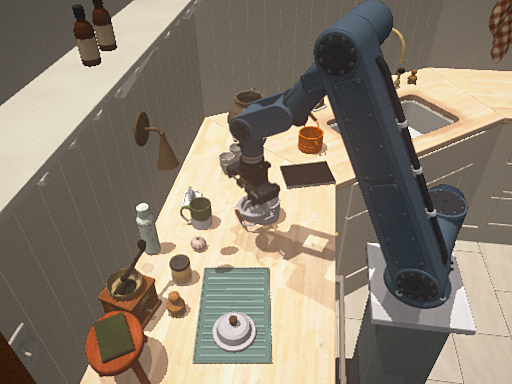

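The side view shows the lid standing on the mat at (234,330), and the tray in hand at (258,208).

Request:
step_arm([
  [1,-0.35,-0.45,0,0,0,0],
  [1,-0.65,-0.84,0,0,0,0],
  [1,-0.7,-0.9,0,0,0,0],
  [1,-0.7,-0.9,0,0,0,0],
  [1,-0.7,-0.9,0,0,0,0],
  [1,-0.7,-0.9,0,0,0,0],
  [1,-0.6,-0.8,0,0,0,0],
  [1,-0.4,-0.5,0,0,0,0],
  [1,-0.2,-0.26,0,0,0,0],
  [1,0,0,0,0,0,0],
])

```text
time: 24.7
position: [0.5784, 0.1094, 0.3784]
tool_rot: [0.922, -0.388, -0.0, 0.0]
ft_force: [0.1, -0.4, -2.1]
grip_width: 0.008
```

```bash
python3 -c "
from look import *
to(.577,.112,.26)
"
```

```text
24.7 [0.5784 0.1094 0.3784] [ 9.215e-01 -3.883e-01 -2.000e-04  2.000e-04] [ 0.12 -0.42 -2.07] 0.007997047423715875
q [-0.    0.51  1.55 -0.    1.08  0.79]
rows needed (units) [-0.11 -0.04  4.74]
```

Request:
step_arm([
  [1,-0.11,-0.04,0.6,0,0,0],
  [1,0,0,0.9,0,0,0],
  [1,0,0,0.9,0,0,0],
  [1,0,0,0.9,0,0,0],
  [1,0,0,0.7,0,0,0],
  [1,0,0,0.5,0,0,0],
  [1,0,0,0.3,0,0,0],
  [1,0,0,0.2,0,0,0],
  [1,0,0,0.1,0,0,0],
  [1,0,0,0,0,0,0],
])

```text
time: 25.7
position: [0.5774, 0.1114, 0.2515]
tool_rot: [0.921, -0.389, 0.0, -0.0]
ft_force: [-0.1, 0.3, -1.3]
grip_width: 0.0079
```

```bash
python3 -c "
from look import *
look('17')
to(.577,.112,.242)
p=np.load('side_17p.npy')
f=lambda a,s:cv2.resize(a[:,:,::-1],None,fx=s,fy=s,interpolation=cv2.INTER_CUBIC)
cv2.imwrite('pics/z17.png',f(p[240:370,180:300],4.5))
"
```

```text
25.8 [0.5775 0.1115 0.2519] [ 9.214e-01 -3.886e-01  6.000e-04 -3.000e-04] [-0.46 -0.24 -1.29] 0.007763640982204839
q [0.   0.69 1.65 0.   0.81 0.8 ]
rows needed (units) [-0.03  0.    0.4 ]
```

View pics/z17.png

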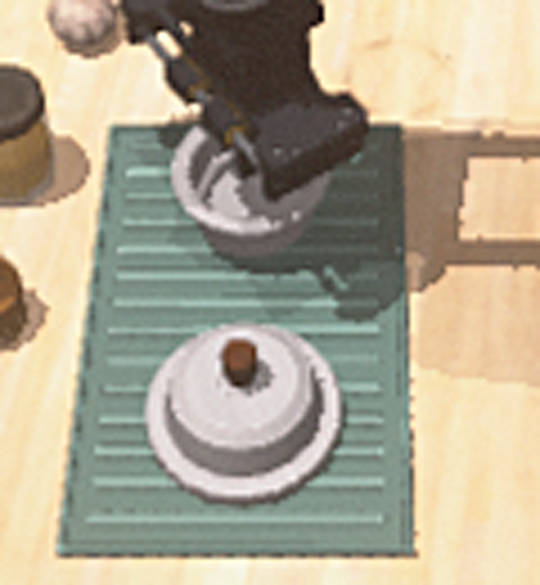

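Request:
step_arm([
  [1,0,0,0.12,0,0,0],
  [1,0,0,0.1,0,0,0],
  [1,0,0,0.06,0,0,0],
  [1,0,0,0.04,0,0,0],
  [1,0,0,0,0,0,0],
  [1,0,0,0.03,0,0,0],
  [1,0,0,0,0,0,0],
  [1,0,0,0,0,0,0],
  [1,0,0,0,0,0,0],
  [1,0,0,0,0,0,0],
])

```text
time: 26.8
position: [0.5773, 0.1115, 0.2426]
tool_rot: [0.921, -0.389, 0.0, -0.0]
ft_force: [-0.1, 0.3, -2.0]
grip_width: 0.008
```

Request:
step_arm([
  [1,0,0,0.03,0,0,0],
  [1,0,0,0,0,0,0],
  [1,0,0,0.03,0,0,0],
  [1,0,0,0,0,0,0],
  [1,0,0,0,0,0,0],
  [1,0,0,0,0,0,0],
  [1,0,0,0,0,0,0],
  [1,0,0,0,0,0,0],
  [1,0,0,0,0,0,0],
  [1,0,0,0,0,0,0],
])

```text
time: 27.8
position: [0.5773, 0.1115, 0.2419]
tool_rot: [0.921, -0.389, 0.0, -0.0]
ft_force: [-0.6, 0.2, 5.3]
grip_width: 0.008
```

Request:
step_arm([
  [1,0,0,-0.02,0,0,0],
  [-0.3,0,0,0,0,0,0],
  [-0.3,0,0,0,0,0,0],
  [-0.3,0,0,0,0,0,0],
  [-0.3,0,0,0,0,0,0],
  [-0.3,0,0,0,0,0,0],
  [-0.3,0,0,-0.3,0,0,0],
  [-0.3,0,0,-0.6,0,0,0],
  [-0.3,0,0,-1,0,0,0],
  [-0.3,0,0,-1,0,0,0],
])

```text
time: 28.8
position: [0.5771, 0.1115, 0.3149]
tool_rot: [0.921, -0.389, -0.0, 0.0]
ft_force: [0.1, -0.3, 0.0]
grip_width: 0.0562
```

Request:
step_arm([
  [-0.3,0,0,-1,0,0,0],
  [-0.3,0,0,-1,0,0,0],
  [-0.3,0.2,0.6,-0.5,0,0,0],
  [-0.3,0.2,0.9,0,0,0,0],
  [-0.3,0.2,0.9,0,0,0,0],
  [-0.3,0.2,0.9,0,0,0,0],
  [-0.3,0.2,0.9,0,0,0,0],
  [-0.3,0.1,0.6,0,0,0,0],
  [-0.3,0,0.2,0,0,0,0],
  [-0.3,0,0,0,0,0,0],
])

```text
time: 29.8
position: [0.5065, 0.004, 0.3765]
tool_rot: [0.921, -0.389, -0.0, -0.0]
ft_force: [-0.0, 0.2, -0.2]
grip_width: 0.057
```

```bash
python3 -c "
from look import *
look('18');rel()
for n in('side','top'):
    a=np.load(n+'0.npy');b=np.load(n+'_18.npy');ca,cb=cloud(n,a),cloud(n,b)
    for nm,(x0,x1,y0,y1) in dict(garlic=(.70,.78,-.085,-.015),jar=(.715,.80,.05,.135),brush=(.70,.78,.18,.255),mug=(.70,.80,-.22,-.12),lemon=(.54,.64,-.50,-.43),potbody=(.46,.60,-.32,-.17)).items():
        r=[]
        for c in(ca,cb):
            m=(c[...,0]>x0)&(c[...,0]<x1)&(c[...,1]>y0)&(c[...,1]<y1)&(c[...,2]>.02)&(c[...,2]<(.07 if nm=='potbody' else .13))
            r.append((int(m.sum()),c[m].mean(0).round(3).tolist() if m.any() else None))
        print(n,nm,r)
"
```

```text
29.9 [0.5072 0.0048 0.3766] [ 9.214e-01 -3.887e-01  3.000e-04 -2.000e-04] [-0.1  -0.16  0.02] 0.0568207072405093
side garlic [(158, [0.736, -0.042, 0.036]), (160, [0.736, -0.042, 0.036])]
side jar [(533, [0.754, 0.105, 0.068]), (535, [0.754, 0.105, 0.068])]
side brush [(321, [0.736, 0.227, 0.057]), (321, [0.736, 0.226, 0.057])]
side mug [(590, [0.755, -0.165, 0.068]), (592, [0.756, -0.165, 0.068])]
side lemon [(137, [0.589, -0.458, 0.044]), (0, None)]
side potbody [(284, [0.523, -0.203, 0.045]), (19, [0.57, -0.209, 0.034])]
top garlic [(129, [0.735, -0.053, 0.037]), (116, [0.737, -0.053, 0.038])]
top jar [(291, [0.75, 0.09, 0.075]), (232, [0.755, 0.09, 0.081])]
top brush [(170, [0.733, 0.212, 0.057]), (167, [0.733, 0.212, 0.058])]
top mug [(396, [0.759, -0.174, 0.06]), (398, [0.759, -0.174, 0.06])]
top lemon [(157, [0.585, -0.465, 0.048]), (163, [0.584, -0.465, 0.047])]
top potbody [(41, [0.489, -0.219, 0.046]), (232, [0.534, -0.249, 0.048])]
```

View pics/side_18.png

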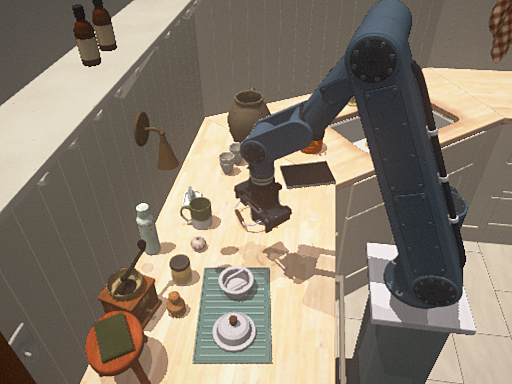

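View pics/top_18.png

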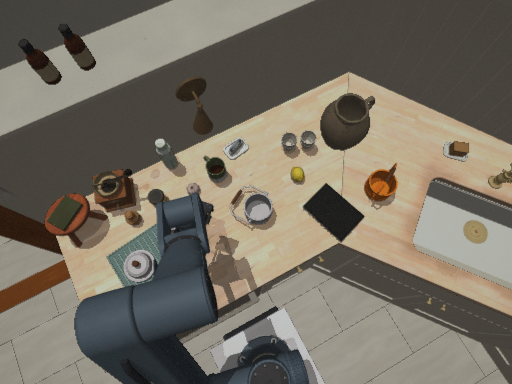

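The side view shows the tray upright at (237,283) and the lid, knob up, at (234,330), apart from each other on the mat. The top view shows the empty pot at (258,207), in its place with the bail back at (243,200). Nothing else has moved, so I hand in.

```bash
python3 -c "
from look import *
d=np.load('top_18.npy');c=cloud('top',d)
m=(c[...,2]>.075)&(c[...,2]<.095)&(np.hypot(c[...,0]-.5285,c[...,1]+.245)<.065)
print('pot rim',cv2.minEnclosingCircle(c[m][:,:2].astype(np.float32)))
print(robot.hand_in())"
```

```text
pot rim ((0.5286369323730469, -0.2480834424495697), 0.05785778909921646)
the job is handed in; nothing more can be done
None
```

The lunch pot is apart and handed in at about 30 s of the 72 s allowed. I pushed the bail back to its stop, then lifted off the lid, then lifted out the tray, and set both upright on the drying mat.

**Set-down:** I lowered the lid and tray in roughly 1 mm steps until they touched. The wrist force at contact was 7.7 N for the lid and 5.3 N for the tray, and I eased off slightly before letting go. They stand about 37 mm apart by my placement figures.

**Pot:** In the last pictures the pot is empty and upright with its bail fully back. Its rim centre measured (0.529, -0.248) at the end. My estimate at the start was (0.5285, -0.245), so the 3 mm difference is close to the 2 mm calibration accuracy.

**Other things on the worktop:** The garlic, mug and brush are within about 2 mm of where they started in both cameras. Two items could be checked fully in only one camera:
- **Jar:** it matches in the side view. In the top view its average shifted by 5–6 mm because the arm hid part of it.
- **Lemon:** it matches in the top view. The arm hid it from the side view at the end.

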